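# Sort fossil section blanks by their drag

### The arm

A 6-joint arm with a two-finger parallel gripper is mounted at the origin on the work surface. World frame = base frame: x ahead of the robot, y to its left, z up, the work surface at z = 0. Lengths are in m, angles in rad, forces in N, time in s.
With the tool pointing down it reaches from about 0.3 to 0.825 m from the base axis. Payload 5.4 kg.
Tool frame: the origin (TCP) lies midway between the tips of the shut fingers; the grasp point (between the pads) lies 19 mm behind it; z points along the fingers, y is the line along which they close (so a half turn about z gives the same grasp; the last joint's range is limited). The gripper opens to 92 mm and grips with 3 to 60 N. Pads are 20 mm wide; open, the fingers measure 128 mm over their backs; the gripper's body (75 mm by 189 mm) begins 69 mm behind the grasp point.
Start: joints at [-1.415, 0.158, 1.597, -0, 1.386, -0.21], TCP at [0.206, -0.537, 0.215] pointing down, gripper open.
Joint ranges: [-2.91, 2.91], [-0.94, 2.29], [0.18, 2.7], [-1.29, 4.43], [0.17, 2.64], [-3, 3]. Speed limits (rad/s): [2.57, 2.57, 3.14, 3.14, 3.14, 3.14].

### API

Orientations are given as [roll, pitch, yaw] about the fixed x, y, z axes, in that order (R = Rz(yaw) Ry(pitch) Rx(roll)).
In Python, from cell import * gives the robot as it stands. The module is installed in compiled form; this text tells all that it offers.
- The arm moves only by the tool carry_out, never from a script. Its argument "steps" is a list of rows, each an object with "xyz": the shift along the world's x, y, z in m, a list of three; "turn": the turn, a rotation vector about the world's x, y, z in degrees, a list of three. In form: [{"xyz": [dx, dy, dz], "turn": [ax, ay, az]}, ...]. A call has 1 to 12 rows; each row shifts and turns the commanded pose from where the row before left it; what a row does not reach is not made up. A row lasts 1/8 s, in which the tool goes at most 62.5 mm and 10.7 degrees, less where a joint would pass 70% of its speed; a pose out of reach is approached as far as the arm can. A call is refused whole if a number of a shift passes 0.0625 or a number of a turn 10.7, either way. A call with a gripper value outside its range is refused whole. "grip" is the opening, from 0 (shut) to 1 (fully open), set as the call begins (left out, the last holds). The fingers move at their own pace and stop on an object; "squeeze" is the grip in N (left out, the last holds). Time passes only in rows, so rows that do not move let the fingers close. It gives the time, the measured TCP pose, the force, the opening and the grip force at its end, in the units of the state.
- read_state(): the state, without advancing time (a new reading comes with each control period).
- snapshot(name): name is "scene" or "top"; returns (picture, depth): 400x640x3 uint8, red, green, blue; 400x640 float32, m along the optical axis (not along the pixel's ray), 0 where there is no reading.
- get_calibration(name): a dict with "fx", "fy", "cx", "cy" (pixels), "distortion" ([k1, k2, p1, p2, k3] as OpenCV has them; the pictures are not rectified), "R" (3x3) and "t" (3): a world point X has camera coordinates R X + t. Camera axes: x right, y down, z forward; pixel columns grow to the right and rows downward; lengths in m; the calibration is good to about 2 mm. A picture is of the moment at which its call begins. get_calibration takes no time and is no camera call.
- job_done(): hands the job in; it is judged then, once.
The state is a dict: "clock": time; "q": joint angles; "joint_velocities": joint speeds; "effort": joint torques, N m; "eef_pos": TCP position; "orientation": TCP orientation; "force": force on the tool from outside, world axes, zero at the start; "wrist_torque": the same for the moment, N m; "finger_gap": finger opening in m; "grasp_force": force on a finger pad.
Only numpy, scipy, OpenCV 4.12 (cv2) and the standard library are available. Lean on these libraries where they do the work, as an engineer would, in place of code of your own. Each camera call takes 0.05 s, during which the arm holds its last target. There are 200 camera calls.

### The job

Two look-alike stone blanks stand on the far side of the glass test plate; the underside of one is polished, the other is still rough from the saw. Slide each of them flat across the plate, wholly over the dark line to the robot's side, and feel how hard it drags. When both have been slid, lift the rough one (the one that drags more) into the orange tray and set it down gently, flat and well inside; leave the polished one lying on the robot's side of the plate and never lift it.

Things in the scene. Friction and masses are not known exactly. Their poses are not given: they have to be found in the camera images.
- blank_a: Dark grey stone blank with a pale spiral fossil on top: 56 mm (its x) by 90 mm (its y), 50 mm tall, about 0.69 kg; sides grip well. Origin: centre of the underside, z up. Its underside is polished (sliding it on the plate takes about 0.5 N, at most 0.7 N) or rough (about 5.4 N, at least 4.3 N); blank_b is the opposite. This cannot be seen, only felt by sliding.
- blank_b: The other blank, alike in size, mass and look; origin and axes as blank_a. At the start both are within 6 degrees of square with the plate (long side along its y), centres 65 to 80 mm beyond the plate's centre, one 70 to 82 mm to its left and one as far to its right.
- plate: Pale green glass plate fixed to the table, 260 mm (x) by 300 mm (y), 12 mm thick. Origin: centre of its underside, on the table. Its x axis points away from the robot (within 15 degrees of straight ahead), y left. A dark line 4 mm wide runs along y at x = +20 mm; the blanks start beyond it (x = 65 to 80 mm) and are slid to its -x side, the robot's side.
- tray: Orange square open tray fixed to the table, 150 x 150 mm outside, 16 mm high, walls 4 mm, floor 4 mm thick. Origin: centre of its underside, on the table. It is left or right of the plate; a blue tube rack (110 mm square, 75 mm tall) stands on the other side.
Not all that is in view belongs to the job. What is shaped like the blank_a but pink or red is not meant.

How it is judged:
By the outcome, as a careful person would: the job done as asked, in the order asked, and still so for the second after the job is handed in, with the robot touching nothing.
It also fails if it takes over 59 s, if anything falls off the work surface, if the arm or the gripper's body presses on something with over 40 N, if the wrist force passes 120 N, or if a joint passes its speed limit or range.

## Working session

There is one attempt and no reset: what is moved stays moved. The work goes in short steps, Python scripts to look and compute and a tool call to move; the robot and the scene stay as the last step left them, time stands still between calls to the robot, and variables do not carry over. Pictures are saved under pics/ and viewed, at most 10 in all, crops included, and the job is handed in when it is done.

Besides the shell and the picture viewer there is one more tool, called after "Emit:" in YAML: its name, and indented under it one key for each argument. carry_out: Moves the arm, as the interface text tells. Its arguments: {"type":"object","properties":{"steps":{"type":"array","items":{"type":"object","properties":{"xyz":{"type":"array","items":{"type":"number"}},"turn":{"type":"array","items":{"type":"number"}}}}},"grip":{"type":"number"},"squeeze":{"type":"number"}},"required":["steps"]}

```bash
mkdir -p pics; cat > h.py <<'E'
from cell import *
import numpy as np, cv2
def snap(n,f):
    p,d=snapshot(n); cv2.imwrite('pics/'+f+'.png',p[:,:,::-1]); np.save('pics/'+f+'.npy',d); return p,d
def world(n,u,v,z):
    c=get_calibration(n); K=np.array([[c['fx'],0,c['cx']],[0,c['fy'],c['cy']],[0,0,1]])
    x=cv2.undistortPoints(np.array([[[u,v]]],float),K,np.array(c['distortion']))[0,0]
    R=np.array(c['R']);o=-R.T@np.array(c['t']);r=R.T@np.array([x[0],x[1],1])
    return o+r*(z-o[2])/r[2]
def depthpt(n,d,u,v):
    c=get_calibration(n); K=np.array([[c['fx'],0,c['cx']],[0,c['fy'],c['cy']],[0,0,1]])
    x=cv2.undistortPoints(np.array([[[u,v]]],float),K,np.array(c['distortion']))[0,0]
    R=np.array(c['R']);return R.T@(d[v,u]*np.array([x[0],x[1],1])-np.array(c['t']))
E
python3 - <<'E'
from h import *
snap('top','t0'); snap('scene','s0'); print(read_state())
E
```

```text
{'clock': 0.1, 'q': array([-1.41508681e+00,  1.58967192e-01,  1.59806458e+00, -2.48088126e-05,
        1.38620835e+00, -2.10065914e-01]), 'joint_velocities': array([-0.00121595, -0.00119947, -0.00286663, -0.00142811, -0.00203169,
        0.00054006]), 'effort': array([-3.02102617e-04, -3.86504817e+01, -3.22959459e+01,  7.03183492e-02,
        3.39308556e-02, -4.24670816e-05]), 'eef_pos': array([ 0.20556593, -0.53640848,  0.21374886]), 'orientation': array([-3.13997632e+00, -3.19692248e-04,  3.65779746e-01]), 'force': array([-0.21870556, -0.38011621,  0.98951062]), 'wrist_torque': array([0.00148164, 0.01482048, 0.07513826]), 'grasp_force': 0.0, 'finger_gap': 0.09178264904880648}
```

View pics/t0.png

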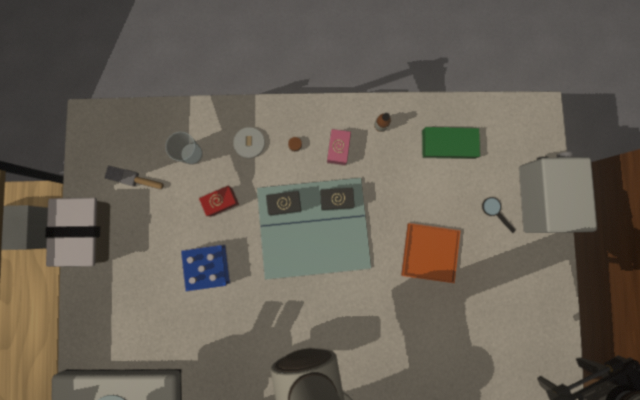

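View pics/s0.png

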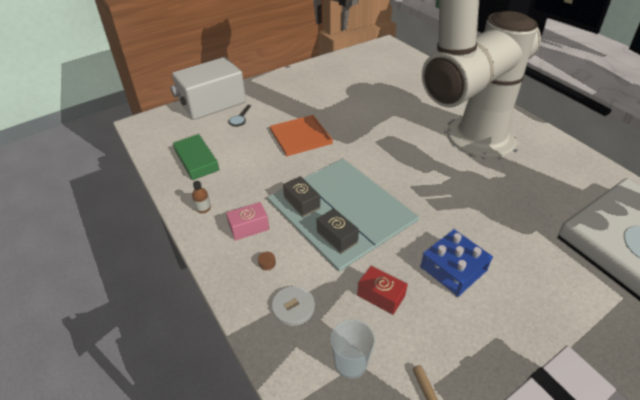

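Top view: the dark blanks are at (284,203) and (338,198) beyond the dark line on the plate. Look-alikes are pink (339,146) and red (218,201), both rejected. The tray is at (432,252) on the right and the blue rack at (205,268) on the left. I'll check this in a close crop.

```bash
python3 - <<'E'
from h import *
p=cv2.imread('pics/t0.png')[170:290,250:470]; p=cv2.convertScaleAbs(p,alpha=1.6)
cv2.imwrite('pics/c0.png',cv2.resize(p,None,fx=3.6,fy=3.6,interpolation=cv2.INTER_CUBIC))
d=np.load('pics/t0.npy')
for u,v in [(284,203),(338,198),(320,245),(432,252),(205,255)]: print(u,v,depthpt('top',d,u,v).round(4))
# blanks by depth: points with z>0.045 in plate window
for u0,u1 in [(262,309),(314,362)]:
    P=np.array([depthpt('top',d,u,v) for u in range(u0,u1) for v in range(180,222) if d[v,u]>0])
    P=P[(P[:,2]>.056)&(P[:,2]<.07)]
    print(len(P),cv2.minAreaRect((P[:,:2]*1000).astype(np.float32)),np.median(P[:,2]))
E
```

```text
284 203 [0.617  0.0968 0.0641]
338 198 [ 0.6275 -0.0494  0.0636]
320 245 [0.5008 0.0015 0.0129]
432 252 [ 0.4727 -0.3184  0.0037]
205 255 [0.4817 0.3128 0.0539]
684 ((617.9609985351562, 100.19664764404297), (55.97231674194336, 90.03807067871094), 6.450271129608154) 0.06313763954748358Traceback (most recent call last):
  File "<stdin>", line 8, in <module>
  File "h.py", line 11, in depthpt
    c=get_calibration(n); K=np.array([[c['fx'],0,c['cx']],[0,c['fy'],c['cy']],[0,0,1]])
ValueError: time passes only in moves, steps and waits
```

View pics/c0.png

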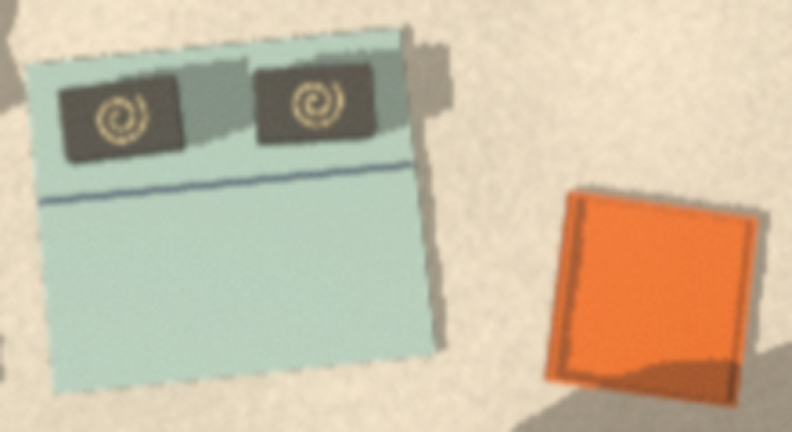

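The crop shows both dark blanks square to the plate beyond the line (crop pixels 122,118 and 315,103). The tray is empty, with corners at crop pixels (570,191), (757,215), (737,405) and (547,380).

```bash
cat >> h.py <<'E'
def cloud(n,d):
    c=get_calibration(n); K=np.array([[c['fx'],0,c['cx']],[0,c['fy'],c['cy']],[0,0,1]])
    v,u=np.nonzero(d>0); x=cv2.undistortPoints(np.stack([u,v],1)[:,None].astype(float),K,np.array(c['distortion']))[:,0]
    return u,v,(d[v,u][:,None]*np.c_[x,np.ones(len(x))]-np.array(c['t']))@np.array(c['R'])
def rect(P,m): return cv2.minAreaRect((P[m][:,:2]*1000).astype(np.float32)), m.sum(), np.median(P[m][:,2]).round(4)
E
python3 - <<'E'
from h import *
d=np.load('pics/t0.npy'); u,v,P=cloud('top',d)
z=(P[:,2]>.056)&(P[:,2]<.07)&(v>180)&(v<222)
print(rect(P,z&(u>262)&(u<309))); print(rect(P,z&(u>314)&(u<362)))
for name,c,zz in [('plate',[(27,63),(405,27),(437,352),(55,392)],.012),('line',[(40,201),(412,163)],.012),('tray',[(570,191),(757,215),(737,405),(547,380)],.016)]:
    Q=np.array([world('top',a/3.6-.4+250,b/3.6-.4+170,zz)[:2] for a,b in c]); e=np.diff(Q,axis=0)
    print(name,Q.round(4).tolist(),Q.mean(0).round(4),np.hypot(*e.T).round(3),np.degrees(np.arctan2(e[:,1],e[:,0])).round(1))
E
```

```text
(((617.9609985351562, 100.19664764404297), (55.97231674194336, 90.03807067871094), 6.450271129608154), np.int64(684), np.float64(0.0631))
(((626.6452026367188, -46.690921783447266), (55.881004333496094, 89.91277313232422), 2.435415267944336), np.int64(677), np.float64(0.063))
plate [[0.6688, 0.1772], [0.6915, -0.1238], [0.4348, -0.1404], [0.4111, 0.1576]] [0.5516 0.0176] [0.302 0.257 0.299] [ -85.7 -176.3   94.5]
line [[0.5594, 0.1677], [0.5829, -0.1257]] [0.5712 0.021 ] [0.294] [-85.4]
tray [[0.5578, -0.2494], [0.5353, -0.3982], [0.3874, -0.3743], [0.4112, -0.2251]] [ 0.4729 -0.3117] [0.15  0.15  0.151] [-98.6 170.8  80.9]
```

Sizes and heights match the description. The plate centre is (0.552,0.018) with yaw about 4.2°. The left blank is at (0.618,0.100) with yaw 6.4° and the right at (0.627,-0.047) with yaw 2.4°. The tray is at (0.473,-0.312) with yaw about -9°. I'll start with the right blank.

Emit:
carry_out:
  steps:
    - {"xyz":[0.03,0.035,0],"turn":[0,0,5]}
    - {"xyz":[0.038,0.045,0],"turn":[0,0,6.6]}
    - {"xyz":[0.038,0.045,0],"turn":[0,0,6.6]}
    - {"xyz":[0.038,0.045,0],"turn":[0,0,6.6]}
    - {"xyz":[0.038,0.045,0],"turn":[0,0,6.6]}
    - {"xyz":[0.038,0.045,0],"turn":[0,0,6.6]}
    - {"xyz":[0.038,0.045,0],"turn":[0,0,6.6]}
    - {"xyz":[0.038,0.045,0],"turn":[0,0,6.6]}
    - {"xyz":[0.038,0.045,0],"turn":[0,0,6.6]}
    - {"xyz":[0.038,0.045,0],"turn":[0,0,6.6]}
    - {"xyz":[0.038,0.04,0],"turn":[0,0,6.6]}
    - {"xyz":[0.011,0.01,0],"turn":[0,0,0]}
  grip: 1

```text
clock: 1.6
eef_pos: [0.6275, -0.0444, 0.2137]
orientation: [-3.141, -0.001, 1.608]
force: [-0.5, -0.2, -0.4]
finger_gap: 0.092
grasp_force: 0.0
```

Emit:
carry_out:
  steps:
    - {"xyz":[-0.001,-0.002,-0.04],"turn":[0,0,0]}
    - {"xyz":[0,0,-0.05],"turn":[0,0,0]}
    - {"xyz":[0,0,-0.04],"turn":[0,0,0]}
    - {"xyz":[0,0,-0.03],"turn":[0,0,0]}
    - {"xyz":[0,0,-0.02],"turn":[0,0,0]}
    - {"xyz":[0,0,-0.01],"turn":[0,0,0]}
    - {"xyz":[0,0,-0.004],"turn":[0,0,0]}
    - {"xyz":[0,0,0],"turn":[0,0,0]}

```text
clock: 2.6
eef_pos: [0.6263, -0.0492, 0.0214]
orientation: [3.14, 0.0, 1.605]
force: [0.1, 0.0, -0.0]
finger_gap: 0.0919
grasp_force: 0.0
```

Emit:
carry_out:
  steps:
    - {"xyz":[0,0,0]}
    - {"xyz":[0,0,0]}
    - {"xyz":[0,0,0]}
    - {"xyz":[0,0,0]}
  grip: 0.66
  squeeze: 10

```text
schema error: expected keys xyz, turn
```

Emit:
carry_out:
  steps:
    - {"xyz":[0,0.002,0],"turn":[0,0,0]}
    - {"xyz":[0,0,0],"turn":[0,0,0]}
    - {"xyz":[0,0,0],"turn":[0,0,0]}
    - {"xyz":[0,0,0],"turn":[0,0,0]}
    - {"xyz":[-0.006,0,0],"turn":[0,0,0]}
    - {"xyz":[-0.01,-0.001,0],"turn":[0,0,0]}
    - {"xyz":[-0.01,-0.001,0],"turn":[0,0,0]}
    - {"xyz":[-0.01,-0.001,0],"turn":[0,0,0]}
  grip: 0.66
  squeeze: 10

```text
clock: 3.6
eef_pos: [0.5892, -0.0501, 0.021]
orientation: [3.141, 0.0, 1.605]
force: [2.2, 0.6, 1.3]
finger_gap: 0.0607
grasp_force: 1.0
```

Emit:
carry_out:
  steps:
    - {"xyz":[-0.01,-0.001,0],"turn":[0,0,0]}
    - {"xyz":[-0.01,-0.001,0],"turn":[0,0,0]}
    - {"xyz":[-0.01,0,0],"turn":[0,0,0]}

```text
clock: 3.98
eef_pos: [0.5591, -0.0521, 0.0207]
orientation: [3.141, 0.0, 1.605]
force: [1.4, -0.2, 1.2]
finger_gap: 0.0603
grasp_force: 1.0
```

Emit:
carry_out:
  steps:
    - {"xyz":[-0.01,-0.001,0],"turn":[0,0,0]}
    - {"xyz":[-0.01,-0.001,0],"turn":[0,0,0]}
    - {"xyz":[-0.01,0,0],"turn":[0,0,0]}

```text
clock: 4.35
eef_pos: [0.529, -0.054, 0.0206]
orientation: [3.142, 0.0, 1.605]
force: [1.8, 0.4, 2.0]
finger_gap: 0.0606
grasp_force: 1.0
```

Emit:
carry_out:
  steps:
    - {"xyz":[-0.01,-0.001,0],"turn":[0,0,0]}
    - {"xyz":[-0.01,-0.001,0],"turn":[0,0,0]}
    - {"xyz":[-0.01,0,0],"turn":[0,0,0]}

```text
clock: 4.72
eef_pos: [0.499, -0.0561, 0.0206]
orientation: [-3.142, 0.0, 1.605]
force: [1.6, 0.5, 1.1]
finger_gap: 0.0604
grasp_force: 1.0
```

Low drag here. Releasing and moving on to the left blank.

Emit:
carry_out:
  steps:
    - {"xyz":[0,0,0],"turn":[0,0,0]}
    - {"xyz":[0,0,0],"turn":[0,0,0]}
    - {"xyz":[0,0,0],"turn":[0,0,0]}
    - {"xyz":[0,0,0],"turn":[0,0,0]}
    - {"xyz":[0,0,0.01],"turn":[0,0,0]}
    - {"xyz":[0,0,0.04],"turn":[0,0,0]}
    - {"xyz":[0,0,0.05],"turn":[0,0,0]}
    - {"xyz":[0.02,0.025,0.03],"turn":[0,0,0]}
    - {"xyz":[0.03,0.04,0],"turn":[0,0,2]}
    - {"xyz":[0.03,0.04,0],"turn":[0,0,2]}
    - {"xyz":[0.03,0.04,0],"turn":[0,0,0.5]}
    - {"xyz":[0.009,0.011,0],"turn":[0,0,0]}
  grip: 1

```text
clock: 6.22
eef_pos: [0.6197, 0.1022, 0.1512]
orientation: [3.141, -0.0, 1.686]
force: [-0.1, -0.4, -0.2]
finger_gap: 0.0919
grasp_force: 0.0
```

```bash
python3 - <<'E'
from h import *
p,d=snap('top','t1'); u,v,P=cloud('top',d); print(read_state()['eef_pos'],read_state()['orientation'],read_state()['force'])
z=(P[:,2]>.056)&(P[:,2]<.07)
print(rect(P,z&(P[:,0]<.56)&(P[:,0]>.43)&(P[:,1]>-.13)&(P[:,1]<.03)))
E
```

```text
[0.61979332 0.10221602 0.15101195] [ 3.14053852e+00 -3.85623908e-04  1.68574024e+00] [-1.13878778  0.82980676  0.59899059]
(((499.0340576171875, -55.59782409667969), (56.20939254760742, 89.86361694335938), 1.5224392414093018), np.int64(697), np.float64(0.0629))
```

The right blank lies flat and clear on the robot's side at (0.499,-0.056). Now the left one.

Emit:
carry_out:
  steps:
    - {"xyz":[-0.002,-0.002,-0.03],"turn":[0,0,0]}
    - {"xyz":[0,0,-0.04],"turn":[0,0,0]}
    - {"xyz":[0,0,-0.03],"turn":[0,0,0]}
    - {"xyz":[0,0,-0.02],"turn":[0,0,0]}
    - {"xyz":[0,0,-0.009],"turn":[0,0,0]}
    - {"xyz":[0,0,0],"turn":[0,0,0]}
    - {"xyz":[0,0,0],"turn":[0,0,0]}

```text
clock: 7.15
eef_pos: [0.6178, 0.0979, 0.023]
orientation: [3.139, 0.0, 1.684]
force: [-0.4, -1.1, -0.5]
finger_gap: 0.0917
grasp_force: 0.0
```

Emit:
carry_out:
  steps:
    - {"xyz":[0,0,0],"turn":[0,0,0]}
    - {"xyz":[0,0,0],"turn":[0,0,0]}
    - {"xyz":[0,0,0],"turn":[0,0,0]}
    - {"xyz":[0,0,0],"turn":[0,0,0]}
    - {"xyz":[-0.006,0,0],"turn":[0,0,0]}
    - {"xyz":[-0.01,-0.001,0],"turn":[0,0,0]}
    - {"xyz":[-0.01,-0.001,0],"turn":[0,0,0]}
    - {"xyz":[-0.01,-0.001,0],"turn":[0,0,0]}
  grip: 0.66
  squeeze: 10

```text
clock: 8.15
eef_pos: [0.5802, 0.095, 0.0219]
orientation: [3.141, 0.0, 1.684]
force: [3.7, 0.2, -0.8]
finger_gap: 0.0605
grasp_force: 2.1
```

Emit:
carry_out:
  steps:
    - {"xyz":[-0.01,-0.001,0],"turn":[0,0,0]}
    - {"xyz":[-0.01,-0.001,0],"turn":[0,0,0]}
    - {"xyz":[-0.01,0,0],"turn":[0,0,0]}

```text
clock: 8.52
eef_pos: [0.5503, 0.0929, 0.0218]
orientation: [3.141, 0.0, 1.683]
force: [4.5, 1.0, -0.1]
finger_gap: 0.0608
grasp_force: 2.3
```

Emit:
carry_out:
  steps:
    - {"xyz":[-0.01,-0.001,0],"turn":[0,0,0]}
    - {"xyz":[-0.01,-0.001,0],"turn":[0,0,0]}
    - {"xyz":[-0.01,0,0],"turn":[0,0,0]}

```text
clock: 8.9
eef_pos: [0.5203, 0.0909, 0.0218]
orientation: [3.141, 0.0, 1.683]
force: [5.0, -0.4, 0.3]
finger_gap: 0.0605
grasp_force: 2.5
```

Emit:
carry_out:
  steps:
    - {"xyz":[-0.01,-0.001,0],"turn":[0,0,0]}
    - {"xyz":[-0.01,-0.001,0],"turn":[0,0,0]}
    - {"xyz":[-0.01,0,0],"turn":[0,0,0]}

```text
clock: 9.28
eef_pos: [0.4903, 0.0889, 0.0218]
orientation: [3.141, 0.0, 1.683]
force: [5.5, -0.2, 0.7]
finger_gap: 0.0607
grasp_force: 2.6
```

Left drags about 5 N and right about 1.6 N, noise and zero offset included, so the left blank is the rough one. Both are over the line. I'll grip and lift the left.

Emit:
carry_out:
  steps:
    - {"xyz":[0,0,0],"turn":[0,0,0]}
    - {"xyz":[0,0,0],"turn":[0,0,0]}
    - {"xyz":[0,0,0],"turn":[0,0,0]}
    - {"xyz":[0,0,0],"turn":[0,0,0]}
    - {"xyz":[0,0,0.005],"turn":[0,0,0]}
    - {"xyz":[0,0,0.02],"turn":[0,0,0]}
    - {"xyz":[0,0,0.035],"turn":[0,0,0]}
    - {"xyz":[0,0,0.035],"turn":[0,0,0]}
    - {"xyz":[0,0,0.025],"turn":[0,0,0]}
    - {"xyz":[0,0,0],"turn":[0,0,0]}
  grip: 0
  squeeze: 35

```text
clock: 10.52
eef_pos: [0.4905, 0.0891, 0.1418]
orientation: [3.141, 0.0, 1.684]
force: [-0.4, 0.2, -7.2]
finger_gap: 0.0561
grasp_force: 35.0
```

```bash
python3 - <<'E'
from h import *
p,d=snap('scene','s1'); p2,d2=snapshot('top')
cv2.imwrite('pics/m1.png',np.vstack([p[60:300,150:530],p2[150:300,180:560]])[:,:,::-1]); print(read_state())
E
```

```text
{'clock': 10.625, 'q': array([-6.32631228e-02,  3.12337348e-02,  1.88808268e+00, -4.73262674e-05,
        1.22702172e+00, -1.76007001e-01]), 'joint_velocities': array([ 0.00087606,  0.01146506,  0.01288331,  0.00060408,  0.00117363,
       -0.00116154]), 'effort': array([-1.94581674e-02, -3.61704433e+01, -3.48041439e+01,  7.48646096e-02,
       -3.18530656e-02,  1.18850006e-03]), 'eef_pos': array([0.4886985 , 0.08916805, 0.13931487]), 'orientation': array([-3.13691269e+00, -7.87135821e-04,  1.68355442e+00]), 'force': array([-0.7719953 , -0.07618112, -7.63225478]), 'wrist_torque': array([-0.05864552, -0.03301963, -0.01226605]), 'grasp_force': 34.99799966812134, 'finger_gap': 0.056284009154970255}
```

View pics/m1.png

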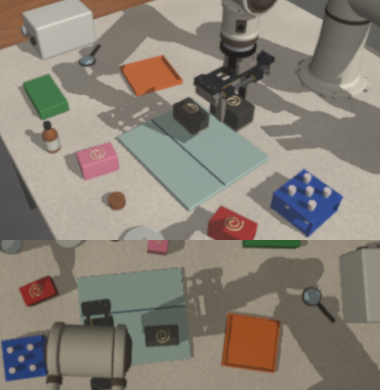

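The rough blank is held level at 35 N and reads about 7 N of weight. The polished one lies on the robot's side. Carrying to the tray.

Emit:
carry_out:
  steps:
    - {"xyz":[0,-0.02,0],"turn":[0,0,0]}
    - {"xyz":[-0.002,-0.038,0],"turn":[0,0,-1.5]}
    - {"xyz":[-0.002,-0.038,0],"turn":[0,0,-2]}
    - {"xyz":[-0.002,-0.038,0],"turn":[0,0,-2]}
    - {"xyz":[-0.002,-0.038,0],"turn":[0,0,-2]}
    - {"xyz":[-0.002,-0.038,0],"turn":[0,0,-2]}
    - {"xyz":[-0.002,-0.038,0],"turn":[0,0,-2]}
    - {"xyz":[-0.002,-0.038,0],"turn":[0,0,-2]}
    - {"xyz":[-0.002,-0.038,0],"turn":[0,0,-2]}
    - {"xyz":[-0.002,-0.038,0],"turn":[0,0,0]}
    - {"xyz":[0,-0.032,0],"turn":[0,0,0]}
    - {"xyz":[0,-0.007,0],"turn":[0,0,0]}

```text
clock: 12.12
eef_pos: [0.4711, -0.3126, 0.1388]
orientation: [-3.138, -0.002, 1.411]
force: [-0.3, 1.1, -6.5]
finger_gap: 0.0561
grasp_force: 35.0
```

Emit:
carry_out:
  steps:
    - {"xyz":[0,0,0],"turn":[0,0,0]}
    - {"xyz":[0,0,-0.02],"turn":[0,0,0]}
    - {"xyz":[0,0,-0.03],"turn":[0,0,0]}
    - {"xyz":[0,0,-0.03],"turn":[0,0,0]}
    - {"xyz":[0,0,-0.02],"turn":[0,0,0]}
    - {"xyz":[0,0,-0.01],"turn":[0,0,0]}
    - {"xyz":[0,0,0],"turn":[0,0,0]}
    - {"xyz":[0,0,0],"turn":[0,0,0]}

```text
clock: 13.12
eef_pos: [0.4734, -0.3123, 0.0327]
orientation: [3.14, 0.001, 1.413]
force: [0.8, 0.5, -6.2]
finger_gap: 0.0562
grasp_force: 35.0
```

Emit:
carry_out:
  steps:
    - {"xyz":[0,0,-0.005],"turn":[0,0,0]}
    - {"xyz":[0,0,-0.004],"turn":[0,0,0]}
    - {"xyz":[0,0,-0.003],"turn":[0,0,0]}
    - {"xyz":[0,0,-0.002],"turn":[0,0,0]}
    - {"xyz":[0,0,-0.001],"turn":[0,0,0]}
    - {"xyz":[0,0,-0.001],"turn":[0,0,0]}
    - {"xyz":[0,0,0],"turn":[0,0,0]}
    - {"xyz":[0,0,0],"turn":[0,0,0]}

```text
clock: 14.12
eef_pos: [0.4727, -0.312, 0.0157]
orientation: [3.141, 0.0, 1.413]
force: [0.2, -0.1, -6.6]
finger_gap: 0.0557
grasp_force: 35.0
```

Emit:
carry_out:
  steps:
    - {"xyz":[0,0,-0.001],"turn":[0,0,0]}
    - {"xyz":[0,0,-0.0005],"turn":[0,0,0]}
    - {"xyz":[0,0,0],"turn":[0,0,0]}

```text
clock: 14.5
eef_pos: [0.4726, -0.3119, 0.014]
orientation: [-3.141, -0.0, 1.413]
force: [0.8, 0.0, -6.9]
finger_gap: 0.0559
grasp_force: 35.0
```

Emit:
carry_out:
  steps:
    - {"xyz":[0,0,-0.0005],"turn":[0,0,0]}
    - {"xyz":[0,0,-0.0005],"turn":[0,0,0]}
    - {"xyz":[0,0,0],"turn":[0,0,0]}

```text
clock: 14.88
eef_pos: [0.4727, -0.312, 0.0136]
orientation: [-3.142, 0.0, 1.413]
force: [-2.6, 2.6, -0.6]
finger_gap: 0.0557
grasp_force: 35.0
```

The tray floor now carries the weight. Releasing slowly, then rising.

Emit:
carry_out:
  steps:
    - {"xyz":[0,0,0],"turn":[0,0,0]}
    - {"xyz":[0,0,0],"turn":[0,0,0]}
    - {"xyz":[0,0,0],"turn":[0,0,0]}
    - {"xyz":[0,0,0],"turn":[0,0,0]}
    - {"xyz":[0,0,0.005],"turn":[0,0,0]}
    - {"xyz":[0,0,0.02],"turn":[0,0,0]}
    - {"xyz":[0,0,0.04],"turn":[0,0,0]}
    - {"xyz":[0,0,0.05],"turn":[0,0,0]}
    - {"xyz":[0,0,0.04],"turn":[0,0,0]}
    - {"xyz":[-0.03,-0.05,0.02],"turn":[0,0,0]}
    - {"xyz":[-0.04,-0.05,0],"turn":[0,0,0]}
    - {"xyz":[-0.04,-0.05,0],"turn":[0,0,0]}
  grip: 0.75

```text
clock: 16.38
eef_pos: [0.3638, -0.4613, 0.1906]
orientation: [3.14, 0.003, 1.414]
force: [0.0, -1.8, -0.1]
finger_gap: 0.0691
grasp_force: 0.0
```

```bash
python3 - <<'E'
from h import *
p,d=snap('top','t2'); u,v,P=cloud('top',d); x,y,z=P.T; s=read_state(); print(s['eef_pos'],s['force'])
print(rect(P,(z>.05)&(z<.07)&(x<.56)&(x>.43)&(y>-.13)&(y<.03)))
print(rect(P,(z>.045)&(z<.065)&(x<.55)&(x>.4)&(y>-.38)&(y<-.24)))
q,_=snapshot('scene'); q=q[60:300,150:530]
cv2.imwrite('pics/m2.png',np.vstack([q,p[150:300,180:560]])[:,:,::-1])
E
```

```text
[ 0.35838797 -0.46708345  0.19033306] [-4.24087927 -3.54623105 -0.91851693]
(((499.07208251953125, -55.53667449951172), (55.98775100708008, 90.20476531982422), 1.9851247072219849), np.int64(701), np.float64(0.0629))
(((474.16253662109375, -310.06744384765625), (89.07134246826172, 56.26041793823242), 80.4768295288086), np.int64(678), np.float64(0.0547))
```

View pics/m2.png

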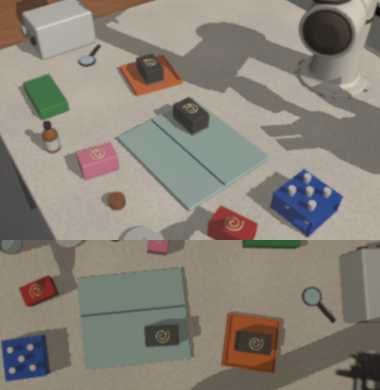

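The rough blank lies flat and centred in the tray, with its top at z = 0.054 and centre at (0.474,-0.310). The polished one lies on the plate at (0.499,-0.056), and the arm is clear.

```bash
python3 -c "
from cell import *
print(job_done())"
```

```text
the job is handed in; nothing more can be done
None
```

The left blank was the rough one, dragging about 5 N against about 1.6 N for the right; it is now flat and centred in the orange tray, the polished one lies on the robot's side of the plate, and the job was handed in at about 16.5 s.

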